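Sweep the worn brake pads into the scrap tray

ROBOT

A 6-joint arm with a two-finger parallel gripper is mounted at the origin on the work surface. World frame = base frame: x ahead of the robot, y to its left, z up, the work surface at z = 0. Lengths are in mm, angles in rad, forces in N, time in s.
With the tool pointing down it reaches from about 275 to 750 mm from the base axis. Payload 10.2 kg.
Tool frame: the origin (TCP) lies between the finger pads; the fingertips stand 19 mm ahead of it and the grasp point (between the pads) is the TCP; z points along the fingers, y is the line along which they close (so a half turn about z gives the same grasp; the last joint's range is limited). The gripper opens to 85 mm and grips with 20 to 120 N. Pads are 22 mm wide; open, the fingers measure 114 mm over their backs; the gripper's body (76 mm by 85 mm) begins 54 mm behind the grasp point. The pads swing forward as they close: fully open they stand 13 mm farther back than shut.
Start: joints at [1.08, 0.313, 1.498, -0, 1.331, -0.223], TCP at [138.933, 506.289, 250.294] pointing down, gripper open.
Joint ranges: [-2.94, 2.94], [-0.97, 2.17], [0.19, 2.56], [-1.23, 4.37], [0.02, 3.11], [-2.88, 2.88]. Speed limits (rad/s): [2.39, 2.39, 3.01, 3.14, 3.14, 3.14].

INTERFACE

Orientations are given as a unit quaternion [w, x, y, z].
In Python, from rig import sense, capture, finish_job gives the robot as it stands. The module is installed in compiled form; this text tells all that it offers.
- The arm moves only by the tool move_arm, never from a script. Its argument "moves" is a list of rows, each an object with "turn": the turn, a rotation vector about the tool's x, y, z in rad, a list of three; "translation": the shift along the tool's x, y, z in mm, a list of three; "hand": the opening, from 0 (shut) to 1 (fully open). In form: [{"turn": [wx, wy, wz], "translation": [x, y, z], "hand": hand}, ...]. A call has 1 to 10 rows; each row shifts and turns the commanded pose from where the row before left it, along the tool's axes as they then stand; what a row does not reach is not made up. A row lasts 1/12 s, in which the tool goes at most 41.7 mm and 7.16 degrees, less where a joint would pass 70% of its speed; a pose out of reach is approached as far as the arm can. A call with a gripper value outside its range is refused whole. The fingers move at their own pace and stop on an object; "grip_force" is the grip in N (left out, the last holds). Time passes only in rows, so rows that do not move let the fingers close. It gives the time, the measured TCP pose, the force, the opening and the grip force at its end, in the units of the state.
- sense(): the state, without advancing time (a new reading comes with each control period).
- capture(name): name is "scene" or "top" or "wrist"; returns a dict with "image" (420x560x3 uint8, blue, green, red), "z_map" (420x560 float32, mm along the optical axis (not along the pixel's ray), 0 where there is no reading), "vertical_fov" (degrees; the focal length in pixels is half the picture's height over the tangent of half this angle, whatever the lens; pixels are square), "cx", "cy" (the principal point, pixels), "R" (3x3) and "t" (3): a world point X has camera coordinates R X + t; the wrist camera has in their place "T_tool_cam" (4x4, takes a point from camera to tool coordinates, whose origin is the TCP and whose axes are the flange's). Camera axes: x right, y down, z forward; pixel columns grow to the right and rows downward; lengths in mm; the calibration is good to about 2 mm. A picture is of the moment at which its call begins: read the wrist's pose just before it.
- finish_job(): hands the job in; it is judged then, once.
The state is a dict: "time_s": time; "joints": joint angles; "dq": joint speeds; "tau": joint torques, N m; "eef_pos": TCP position; "ee_rot": TCP orientation; "force": force on the tool from outside, world axes, zero at the start; "wrist_torque": the same for the moment, N m; "grip_width": opening from 0.0 (shut) to 1.0 (fully open); "grip_force": force on a finger pad.
Only numpy, scipy, OpenCV 4.12 (cv2) and the standard library are available. Lean on these libraries where they do the work, as an engineer would, in place of code of your own. Each camera call takes 0.05 s, during which the arm holds its last target. There are 200 camera calls.

TASK

Clear the three worn yellow brake pads off the raised grey board by sweeping them with the closed fingers over the board's edge into the red scrap tray beside it, so that all three lie inside the red tray. Only push the pads along the board: do not pick them up or lift them. Leave the three other things on the board where they stand.

Things in the scene. Friction and masses are not known exactly. Their poses are not given: they have to be found in the camera images.
- board: fixed raised grey board, 300 x 300 mm, its flat top 40 mm above the bench; origin at the centre of its underside. The pads lie in two lanes along the board's y: two pads about 90 mm to the -x side of its middle (one on the -y half, one on the +y half), one pad about 90 mm to the +x side. Three small things stand in the strip between the lanes, within 35 mm of the board's y axis
- red_tray: fixed red open tray (scrap), 300 mm along the board's edge (its x) by 130 mm (y) by 34 mm high, walls and floor 3 mm, its rim 6 mm below the board's top; origin at the centre of its underside. It stands on the bench 2 mm off either the +y or the -y edge of the board, its axes parallel to the board's
- blue_tray: fixed blue tray of the same size, at the other edge of the board, with nuts in it; not for the pads. Origin at the centre of its underside
- pad1: first yellow rim-brake pad, a loose bar 55 mm long (its own x), 14 mm wide (y), 12 mm high, about 25 g; origin at the centre of its underside. It starts lying flat on the grey board, its length within 25 degrees of the board's x axis. All three pads are alike
- pad2: second yellow rim-brake pad, a loose bar 55 mm long (its own x), 14 mm wide (y), 12 mm high, about 25 g; origin at the centre of its underside. It starts lying flat on the grey board, its length within 25 degrees of the board's x axis. All three pads are alike
- pad3: third yellow rim-brake pad, a loose bar 55 mm long (its own x), 14 mm wide (y), 12 mm high, about 25 g; origin at the centre of its underside. It starts lying flat on the grey board, its length within 25 degrees of the board's x axis. All three pads are alike
- grease_jar: bystander: small jar with a green cap, 42 mm across, 50 mm high, standing in the board's middle strip; origin at the centre of its underside
- lockring: bystander: steel ring, 38 mm across, 12 mm high, lying in the board's middle strip; origin at the centre of its underside
- sealant_tin: bystander: blue cylinder, 34 mm across, 45 mm high, standing in the board's middle strip; origin at the centre of its underside

How it is judged (in metres and radians):
At the end, for the whole second after the job is handed in: All three pads lie at rest inside the red tray: their origins within its inner walls and below its rim (34 mm above its underside). None of the other three things on the board has moved more than 20 mm from its start (x of pad1 in the frame of red_tray between -0.147 and 0.147 m and y of pad1 in the frame of red_tray between -0.062 and 0.062 m and z of each of pad1, pad2, pad3 in the frame of red_tray below 0.034 m and linear speed of each of pad1, pad2, pad3 below 0.03 m/s and x of pad2 in the frame of red_tray between -0.147 and 0.147 m and y of pad2 in the frame of red_tray between -0.062 and 0.062 m and x of pad3 in the frame of red_tray between -0.147 and 0.147 m and y of pad3 in the frame of red_tray between -0.062 and 0.062 m and distance of each of grease_jar, lockring, sealant_tin from where it was at the start of the episode below 0.02 m); the robot touches nothing.
It fails at once if a pad is lifted: its origin more than 15 mm above the board's top (height (world z) of any of pad1, pad2, pad3 above 0.055 m).
It fails at once if another thing on the board is moved more than 20 mm (distance of any of grease_jar, lockring, sealant_tin from where it was at the start of the episode above 0.02 m).
It also fails if it takes over 51 s, if anything falls off the work surface, if the arm or the gripper's body presses on something with over 40 N, if the wrist force passes 120 N, or if a joint passes its speed limit or range.

## Working session

There is one attempt and no reset: what is moved stays moved. The work goes in short steps, Python scripts to look and compute and a tool call to move; the robot and the scene stay as the last step left them, time stands still between calls to the robot, and variables do not carry over. Pictures are saved under pics/ and viewed, at most 10 in all, crops included, and the job is handed in when it is done.

Besides the shell and the picture viewer there is one more tool, called after "Request:" in YAML: its name, and indented under it one key for each argument. move_arm: Moves the arm, as the interface text tells. Its arguments: {"type":"object","properties":{"moves":{"type":"array","items":{"type":"object","properties":{"turn":{"type":"array","items":{"type":"number"}},"translation":{"type":"array","items":{"type":"number"}},"hand":{"type":"number"}}}},"grip_force":{"type":"number"}},"required":["moves"]}

```bash
mkdir -p pics; cat > h.py <<'E'
import numpy as np, cv2
from rig import sense, capture, finish_job
def ray(c,uv,z):
    f=c["image"].shape[0]/2/np.tan(np.radians(c["vertical_fov"])/2)
    d=np.array([(uv[0]-c["cx"])/f,(uv[1]-c["cy"])/f,1.]); R=np.array(c["R"]);t=np.array(c["t"])
    o=-R.T@t; w=R.T@d; return o+w*(z-o[2])/w[2]
def blobs(c,lo,hi,z,amin=60):
    hsv=cv2.cvtColor(c["image"],cv2.COLOR_BGR2HSV); m=cv2.inRange(hsv,lo,hi)
    out=[]
    for k in cv2.findContours(m,cv2.RETR_EXTERNAL,cv2.CHAIN_APPROX_NONE)[0]:
        if cv2.contourArea(k)<amin: continue
        w=np.array([ray(c,p[0],z)[:2] for p in k],np.float32)
        r=cv2.minAreaRect(w); b=cv2.boundingRect(k); out.append((b,np.round(r[0],1),np.round(r[1],1),round(r[2],1)))
    return out
E
python3 - <<'E'
from h import *
s=sense(); print({k:np.round(v,3).tolist() for k,v in s.items()})
for n in("top","scene"):
    c=capture(n); cv2.imwrite(f"pics/{n}0.png",c["image"]); 
    print(n,c["vertical_fov"],np.round(c["R"],3).tolist(),np.round(c["t"]))
    for nm,lo,hi,z in(("yellow",(20,120,100),(35,255,255),52),("red",(0,130,60),(8,255,255),34),("blue",(100,120,50),(130,255,255),34),("green",(40,80,40),(85,255,255),90)):
        for b in blobs(c,lo,hi,z): print(nm,b)
E
```

```text
{'time_s': 0.0, 'joints': [1.08, 0.313, 1.498, 0.0, 1.331, -0.223], 'dq': [0.002, -0.002, -0.0, -0.0, -0.002, 0.002], 'tau': [-0.001, -41.227, -25.973, -0.0, 0.004, -0.0], 'eef_pos': [138.804, 506.073, 249.736], 'ee_rot': [-0.0, 0.133, 0.991, -0.001], 'force': [0.061, 0.498, 0.034], 'wrist_torque': [0.031, 0.029, -0.035], 'grip_force': 0.0, 'grip_width': 1.001}
top 50.33362275363014 [[0.025, -1.0, 0.015], [-0.983, -0.028, -0.18], [0.18, -0.011, -0.984]] [-14. 561. 674.]
yellow ((392, 275, 11, 12), array([ 457.1, -183.5]), array([16.7, 15.4]), 60.1)
yellow ((324, 253, 19, 35), array([471.1, -80.9]), array([54.6, 14.7]), 18.9)
yellow ((228, 244, 17, 36), array([480.3,  72.8]), array([14.8, 55.4]), 77.9)
yellow ((389, 217, 11, 10), array([ 552.4, -180.5]), array([13.7, 16.3]), 27.8)
yellow ((395, 167, 10, 10), array([ 636. , -191.1]), array([14.9, 15.7]), 88.9)
yellow ((289, 143, 16, 33), array([652.1, -20.1]), array([56. , 14.9]), 14.6)
red ((102, 113, 105, 185), array([577. , 211.8]), array([132. , 302.9]), 86.1)
red ((458, 61, 48, 35), array([ 816.9, -347.1]), array([36.5, 83.2]), 28
[... 1734 characters left out ...]
 ]), 86.0)
blue ((300, 178, 20, 30), array([556.5,  97.7]), array([34., 66.]), 57.5)
green ((250, 365, 39, 55), array([ 835.3, -148.8]), array([10.3, 79. ]), 89.9)
green ((274, 351, 40, 59), array([ 836.2, -113. ]), array([10.8, 82. ]), 90.0)
green ((297, 338, 41, 56), array([836.3, -77.4]), array([81.9, 10.7]), 0.1)
green ((319, 325, 42, 55), array([836.4, -42. ]), array([82.1, 11.4]), 0.0)
green ((341, 312, 42, 53), array([836.7,  -6.2]), array([81.7, 11.1]), 0.2)
green ((362, 300, 43, 51), array([836.5,  29.4]), array([11.6, 81.5]), 90.0)
green ((382, 288, 43, 50), array([836.5,  65.2]), array([82. , 11.7]), 0.0)
green ((242, 190, 23, 23), array([559.9, -15.9]), array([35.7, 45.3]), 59.9)
```

View pics/top0.png

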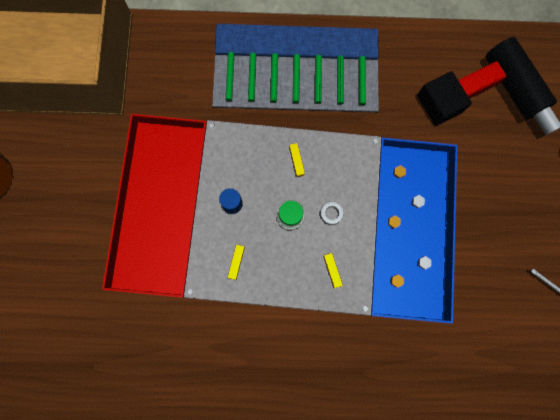

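View pics/scene0.png

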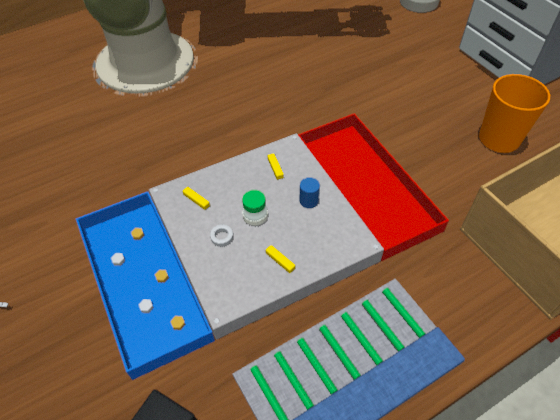

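The top view shows the red tray on the left (world +y) and the blue tray on the right. The yellow pads are at about (236,262), (333,270) and (297,159). The jar, tin and ring are in the middle strip at (290,213), (231,201) and (332,212). The scene view agrees to within about 4 mm. Board yaw is -3.9° and its centre is about (564,-6). I'll turn the tool so that its x axis is the sweep direction, with the fingers shut.

Request:
move_arm:
  moves:
    - {"turn": [0, 0, 0.1245], "translation": [0, 0, 0], "hand": 0}
    - {"turn": [0, 0, 0.1245], "translation": [0, 0, 0], "hand": 0}
    - {"turn": [0, 0, 0.1245], "translation": [0, 0, 0], "hand": 0}
    - {"turn": [0, 0, 0.1245], "translation": [0, 0, 0], "hand": 0}
    - {"turn": [0, 0, 0.1245], "translation": [0, 0, 0], "hand": 0}
    - {"turn": [0, 0, 0.1245], "translation": [0, 0, 0], "hand": 0}
    - {"turn": [0, 0, 0.1245], "translation": [0, 0, 0], "hand": 0}
    - {"turn": [0, 0, 0.1245], "translation": [0, 0, 0], "hand": 0}
    - {"turn": [0, 0, 0.1245], "translation": [0, 0, 0], "hand": 0}
    - {"turn": [0, 0, 0.1245], "translation": [0, 0, 0], "hand": 0}

```text
time_s: 0.93
eef_pos: [138.9, 506.1, 249.9]
ee_rot: [0.0, 0.689, 0.725, -0.0]
force: [-0.7, -0.0, 0.7]
grip_width: 0.004
grip_force: 0.0
```

Request:
move_arm:
  moves:
    - {"turn": [0, 0, 0.1245], "translation": [0, 0, 0], "hand": 0}
    - {"turn": [0, 0, 0], "translation": [-30, 25, 0], "hand": 0}
    - {"turn": [0, 0, 0], "translation": [-30, 25, 0], "hand": 0}
    - {"turn": [0, 0, 0], "translation": [-30, 25, 0], "hand": 0}
    - {"turn": [0, 0, 0], "translation": [-30, 25, 0], "hand": 0}
    - {"turn": [0, 0, 0], "translation": [-30, 25, 0], "hand": 0}
    - {"turn": [0, 0, 0], "translation": [-30, 25, 0], "hand": 0}
    - {"turn": [0, 0, 0], "translation": [-30, 25, 0], "hand": 0}
    - {"turn": [0, 0, 0], "translation": [-30, 25, 0], "hand": 0}
    - {"turn": [0, 0, 0], "translation": [-30, 25, 0], "hand": 0}

```text
time_s: 1.77
eef_pos: [346.0, 220.2, 250.3]
ee_rot: [-0.0, 0.73, 0.683, 0.0]
force: [2.0, 1.2, -0.4]
grip_width: 0.002
grip_force: 0.0
```

```bash
cat >> h.py <<'E'
def where():
    from scipy.spatial.transform import Rotation as Ro
    s=sense(); q=s["ee_rot"]; M=Ro.from_quat([q[1],q[2],q[3],q[0]]).as_matrix()
    r=np.array(s["eef_pos"])-[564,-6,0]; bx=np.array([.9977,-.0685,0]); by=np.array([.0685,.9977,0])
    print("t",round(s["time_s"],2),"x',y',z",np.round([r@bx,r@by,r[2]],1),"toolx",np.round(np.degrees(np.arctan2(M[1,0],M[0,0])),2),"tz",np.round(M[:,2],3),"F",np.round(s["force"],1),"w",round(float(s["grip_width"]),2))
E
python3 -c "
from h import *
where()"
```

```text
t 1.77 x',y',z [-232.9  210.7  250.3] toolx 86.19 tz [ 0.  0. -1.] F [ 2.   1.2 -0.4] w 0.0
```

Request:
move_arm:
  moves:
    - {"turn": [0, 0, 0], "translation": [-29, 24, 15], "hand": 0}
    - {"turn": [0, 0, 0], "translation": [-29, 24, 15], "hand": 0}
    - {"turn": [0, 0, 0], "translation": [-29, 24, 15], "hand": 0}
    - {"turn": [0, 0, 0], "translation": [-29, 24, 15], "hand": 0}
    - {"turn": [0, 0, 0], "translation": [-29, 24, 15], "hand": 0}
    - {"turn": [0, 0, 0], "translation": [-29, 24, 15], "hand": 0}
    - {"turn": [0, 0, 0], "translation": [0, 0, 30], "hand": 0}
    - {"turn": [0, 0, 0], "translation": [0, 0, 30], "hand": 0}
    - {"turn": [0, 0, 0], "translation": [0, 0, 20], "hand": 0}
    - {"turn": [0, 0, 0], "translation": [0, 0, 0], "hand": 0}

```text
time_s: 2.6
eef_pos: [475.4, 38.8, 76.7]
ee_rot: [-0.003, 0.73, 0.683, -0.002]
force: [-1.0, -0.6, -0.4]
grip_width: 0.001
grip_force: 0.0
```

```bash
python3 -c "
from h import *
where()
for n in('top','scene'):
    c=capture(n); a=c['image'][130:310,90:390] if n=='top' else c['image'][100:300,130:430]
    cv2.imwrite('pics/'+n+'1.png',cv2.resize(a,None,fx=2,fy=2))"
```

```text
t 2.6 x',y',z [-91.5  38.7  76.7] toolx 86.16 tz [-0.008  0.001 -1.   ] F [-1.  -0.6 -0.4] w 0.0
```

View pics/scene1.png

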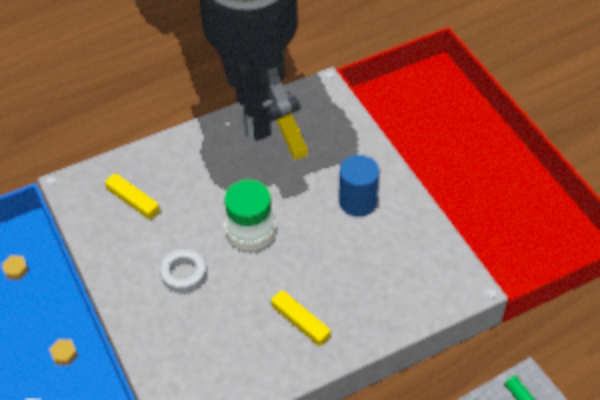

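The shut fingertips, at crop pixel (258,125), are just behind pad B at (292,137) and lined up with it. The bystanders stand clear. I'll lower the fingers and sweep.

Request:
move_arm:
  moves:
    - {"turn": [0, 0, 0], "translation": [0, 3, 6], "hand": 0}
    - {"turn": [0, 0, 0], "translation": [0, 1, 6], "hand": 0}
    - {"turn": [0, 0, 0], "translation": [0, 0, 0], "hand": 0}

```text
time_s: 2.95
eef_pos: [481.8, 38.5, 68.2]
ee_rot: [0.0, 0.73, 0.683, 0.0]
force: [-0.5, -0.2, -0.2]
grip_width: 0.001
grip_force: 0.0
```

```bash
python3 -c "
from h import *
where()"
```

```text
t 2.95 x',y',z [-85.   38.8  68.2] toolx 86.2 tz [ 0. -0. -1.] F [-0.5 -0.2 -0.2] w 0.0
```

Request:
move_arm:
  moves:
    - {"turn": [0, 0, 0], "translation": [0, 0, 5], "hand": 0}
    - {"turn": [0, 0, 0], "translation": [8, 0, 0], "hand": 0}
    - {"turn": [0, 0, 0], "translation": [8, 0, 0], "hand": 0}
    - {"turn": [0, 0, 0], "translation": [8, 0, 0], "hand": 0}
    - {"turn": [0, 0, 0], "translation": [8, 0, 0], "hand": 0}
    - {"turn": [0, 0, 0], "translation": [8, 0, 0], "hand": 0}
    - {"turn": [0, 0, 0], "translation": [8, 0, 0], "hand": 0}
    - {"turn": [0, 0, 0], "translation": [8, 0, 0], "hand": 0}
    - {"turn": [0, 0, 0], "translation": [8, 0, 0], "hand": 0}

```text
time_s: 3.7
eef_pos: [485.9, 103.3, 63.3]
ee_rot: [0.0, 0.73, 0.683, 0.0]
force: [0.0, -0.8, 0.3]
grip_width: 0.006
grip_force: 0.2
```

```bash
python3 -c "
from h import *
where()
for n in('top','scene'):
    c=capture(n); a=c['image'][130:310,90:390] if n=='top' else c['image'][100:300,130:430]
    print(blobs(c,(20,120,60),(35,255,255),52,40))
    cv2.imwrite('pics/'+n+'2.png',cv2.resize(a,None,fx=2,fy=2))"
```

```text
t 3.7 x',y',z [-85.4 103.7  63.3] toolx 86.2 tz [ 0. -0. -1.] F [ 0.  -0.8  0.3] w 0.01
[((392, 275, 11, 12), array([ 457.2, -183.1]), array([17.2, 15.2]), 57.3), ((324, 253, 19, 35), array([471.1, -80.9]), array([54.6, 14.7]), 18.9), ((389, 217, 11, 10), array([ 551.9, -180.4]), array([14.7, 15.4]), 45.0), ((395, 167, 10, 10), array([ 636. , -191.1]), array([14.2, 15.9]), 28.4), ((289, 143, 16, 34), array([651.6, -20.2]), array([56.9, 15. ]), 14.6)]
[((171, 317, 13, 12), array([ 669.7, -206.3]), array([18.1, 17.1]), 58.6), ((156, 271, 12, 11), array([ 586.6, -195.2]), array([15.6, 20.2]), 82.0), ((266, 245, 29, 28), array([655.1, -23.5]), array([57.3, 17.7]), 14.2), ((132, 229, 11, 10), array([ 492. , -198.1]), array([17.5, 17.8]), 58.3), ((183, 187, 27, 23), array([475.1, -83.5]), array([60.8, 17.4]), 18.8), ((299, 154, 12, 15), array([501.7, 120.7]), array([18.2, 31.8]), 87.9)]
```

View pics/scene2.png

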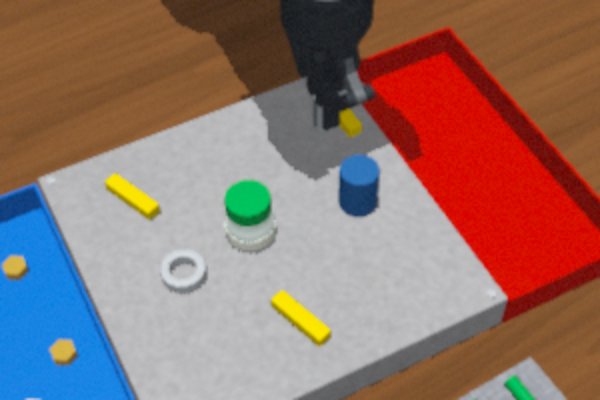

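Pad B is in front of the fingers at crop pixel (350,122) and square to them. I'll push on over the edge, then lift.

Request:
move_arm:
  moves:
    - {"turn": [0, 0, 0], "translation": [8, 0, 0], "hand": 0}
    - {"turn": [0, 0, 0], "translation": [8, 0, 0], "hand": 0}
    - {"turn": [0, 0, 0], "translation": [8, 0, 0], "hand": 0}
    - {"turn": [0, 0, 0], "translation": [8, 0, 0], "hand": 0}
    - {"turn": [0, 0, 0], "translation": [8, 0, 0], "hand": 0}
    - {"turn": [0, 0, 0], "translation": [8, 0, 0], "hand": 0}
    - {"turn": [0, 0, 0], "translation": [8, 0, 0], "hand": 0}
    - {"turn": [0, 0, 0], "translation": [8, 0, 0], "hand": 0}
    - {"turn": [0, 0, 0], "translation": [0, 0, 0], "hand": 0}
    - {"turn": [0, 0, 0], "translation": [0, 0, 0], "hand": 0}

```text
time_s: 4.63
eef_pos: [490.1, 166.5, 63.2]
ee_rot: [0.0, 0.73, 0.683, -0.0]
force: [0.7, -1.1, 0.0]
grip_width: -0.001
grip_force: 0.0
```

```bash
python3 -c "
from h import *
where()
for n,r in(('top',(80,480)),('scene',(130,430))):
    c=capture(n)
    print([b for b in blobs(c,(20,120,60),(35,255,255),15,30) if b[1][1]>50])
    cv2.imwrite('pics/'+n+'3.png',cv2.resize(c['image'][100:300,r[0]:r[1]],None,fx=2,fy=2))"
```

```text
t 4.63 x',y',z [-85.6 167.1  63.2] toolx 86.23 tz [-0. -0. -1.] F [ 0.7 -1.1  0. ] w -0.0
[]
[((313, 149, 20, 23), array([489.1, 173. ]), array([17.3, 61.8]), 86.2)]
```

View pics/scene3.png

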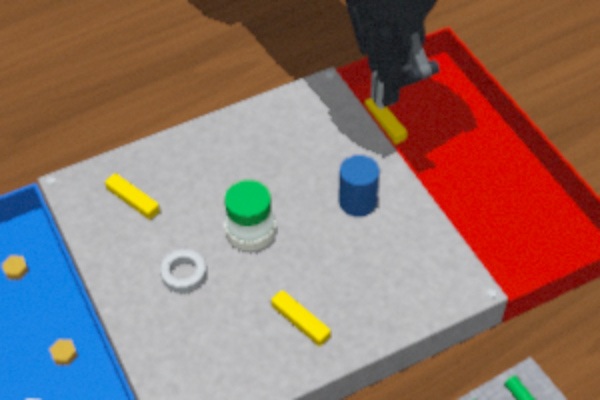

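Pad B has dropped into the red tray at crop pixel (388,120). Now pad A.

Request:
move_arm:
  moves:
    - {"turn": [0, 0, 0], "translation": [0, 0, -35], "hand": 0}
    - {"turn": [0, 0, 0], "translation": [0, 0, -35], "hand": 0}
    - {"turn": [0, 0, 0], "translation": [-36, 0, 0], "hand": 0}
    - {"turn": [0, 0, 0], "translation": [-36, 0, 0], "hand": 0}
    - {"turn": [0, 0, 0], "translation": [-36, 0, 0], "hand": 0}
    - {"turn": [0, 0, 0], "translation": [-36, 0, 0], "hand": 0}
    - {"turn": [0, 0, 0], "translation": [-36, 0, 0], "hand": 0}
    - {"turn": [0, 0, 0], "translation": [-36, 0, 0], "hand": 0}
    - {"turn": [0, 0, 0], "translation": [-36, 0, 0], "hand": 0}
    - {"turn": [0, 0, 0], "translation": [-36, 0, 0], "hand": 0}

```text
time_s: 5.57
eef_pos: [470.3, -123.2, 133.4]
ee_rot: [0.0, 0.73, 0.683, 0.0]
force: [1.1, 0.4, -0.1]
grip_width: 0.0
grip_force: 0.0
```

Request:
move_arm:
  moves:
    - {"turn": [0, 0, 0], "translation": [0, 0, 0], "hand": 0}
    - {"turn": [0, 0, 0], "translation": [0, 0, 25], "hand": 0}
    - {"turn": [0, 0, 0], "translation": [0, 0, 25], "hand": 0}
    - {"turn": [0, 0, 0], "translation": [0, 0, 0], "hand": 0}
    - {"turn": [0, 0, 0], "translation": [0, 0, 0], "hand": 0}

```text
time_s: 5.98
eef_pos: [470.5, -121.0, 83.1]
ee_rot: [-0.001, 0.73, 0.683, -0.0]
force: [-0.0, 0.2, 1.2]
grip_width: -0.002
grip_force: 0.0
```

```bash
python3 -c "
from h import *
where()"
```

```text
t 5.98 x',y',z [ -85.4 -121.2   83.1] toolx 86.17 tz [-0.002  0.001 -1.   ] F [-0.   0.2  1.2] w -0.0
```

Request:
move_arm:
  moves:
    - {"turn": [0, 0, 0], "translation": [0, 0, 12], "hand": 0}
    - {"turn": [0, 0, 0], "translation": [0, 0, 8], "hand": 0}
    - {"turn": [0, 0, 0], "translation": [8, 0, 0], "hand": 0}
    - {"turn": [0, 0, 0], "translation": [8, 0, 0], "hand": 0}
    - {"turn": [0, 0, 0], "translation": [8, 0, 0], "hand": 0}
    - {"turn": [0, 0, 0], "translation": [8, 0, 0], "hand": 0}
    - {"turn": [0, 0, 0], "translation": [8, 0, 0], "hand": 0}
    - {"turn": [0, 0, 0], "translation": [8, 0, 0], "hand": 0}
    - {"turn": [0, 0, 0], "translation": [8, 0, 0], "hand": 0}
    - {"turn": [0, 0, 0], "translation": [8, 0, 0], "hand": 0}

```text
time_s: 6.82
eef_pos: [475.3, -56.4, 63.4]
ee_rot: [0.0, 0.73, 0.683, 0.0]
force: [-0.5, 0.6, 0.5]
grip_width: 0.0
grip_force: 0.1
```

Request:
move_arm:
  moves:
    - {"turn": [0, 0, 0], "translation": [8, 0, 0], "hand": 0}
    - {"turn": [0, 0, 0], "translation": [8, 0, 0], "hand": 0}
    - {"turn": [0, 0, 0], "translation": [8, 0, 0], "hand": 0}
    - {"turn": [0, 0, 0], "translation": [8, 0, 0], "hand": 0}
    - {"turn": [0, 0, 0], "translation": [8, 0, 0], "hand": 0}

```text
time_s: 7.23
eef_pos: [477.9, -16.6, 63.3]
ee_rot: [0.0, 0.73, 0.683, 0.0]
force: [0.3, -0.2, 0.3]
grip_width: 0.002
grip_force: 0.1
```

```bash
python3 -c "
from h import *
where()
for n,r in(('top',(80,480)),('scene',(130,430))):
    c=capture(n)
    print([b for b in blobs(c,(20,120,60),(35,255,255),52,30) if b[1][1]>-150])
    cv2.imwrite('pics/'+n+'4.png',cv2.resize(c['image'][100:300,r[0]:r[1]],None,fx=2,fy=2))"
```

```text
t 7.23 x',y',z [-85.1 -16.5  63.3] toolx 86.19 tz [ 0. -0. -1.] F [ 0.3 -0.2  0.3] w 0.0
[((171, 243, 12, 33), array([482.3, 166.8]), array([14.1, 51.1]), 88.6), ((289, 143, 16, 34), array([651.6, -20.2]), array([56.9, 15. ]), 14.6)]
[((266, 245, 29, 28), array([655.1, -23.5]), array([57.3, 17.7]), 14.2), ((240, 178, 12, 15), array([493.7,   1.4]), array([16.1, 31.4]), 86.1), ((313, 148, 20, 23), array([515.3, 151.9]), array([16. , 57.6]), 87.9)]
```

View pics/scene4.png

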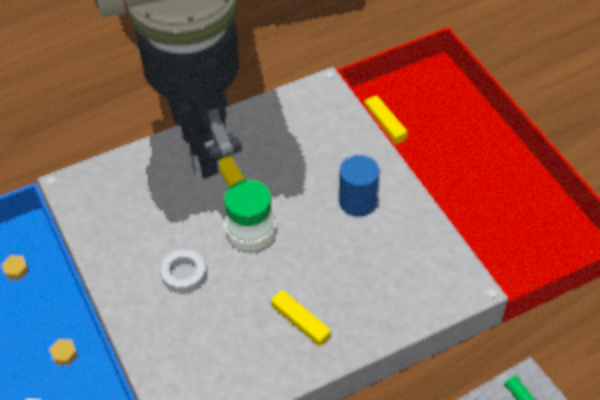

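Pad A is square on the fingers at crop pixel (230,168). Its end is about 25 mm clear of the jar. I'll keep sweeping.

Request:
move_arm:
  moves:
    - {"turn": [0, 0, 0], "translation": [8, 0, 0], "hand": 0}
    - {"turn": [0, 0, 0], "translation": [8, 0, 0], "hand": 0}
    - {"turn": [0, 0, 0], "translation": [8, 0, 0], "hand": 0}
    - {"turn": [0, 0, 0], "translation": [8, 0, 0], "hand": 0}
    - {"turn": [0, 0, 0], "translation": [8, 0, 0], "hand": 0}
    - {"turn": [0, 0, 0], "translation": [8, 0, 0], "hand": 0}
    - {"turn": [0, 0, 0], "translation": [8, 0, 0], "hand": 0}
    - {"turn": [0, 0, 0], "translation": [8, 0, 0], "hand": 0}
    - {"turn": [0, 0, 0], "translation": [8, 0, 0], "hand": 0}
    - {"turn": [0, 0, 0], "translation": [8, 0, 0], "hand": 0}

```text
time_s: 8.17
eef_pos: [483.2, 63.3, 63.3]
ee_rot: [-0.0, 0.73, 0.683, -0.0]
force: [-0.2, 0.1, -0.7]
grip_width: 0.002
grip_force: 0.1
```

```bash
python3 -c "
from h import *
where()
for n in('top','scene'):
    c=capture(n)
    print([b for b in blobs(c,(20,120,60),(35,255,255),52,30) if b[1][1]>-150])"
```

```text
t 8.17 x',y',z [-85.3  63.6  63.3] toolx 86.19 tz [-0.  0. -1.] F [-0.2  0.1 -0.7] w 0.0
[((289, 143, 16, 34), array([651.8, -20.2]), array([56.5, 14.9]), 14.6)]
[((266, 245, 29, 28), array([655.1, -23.5]), array([57.2, 17.6]), 14.7), ((280, 162, 12, 16), array([501.2,  80.4]), array([17. , 36.8]), 85.4), ((313, 148, 20, 23), array([515.4, 152.1]), array([16.3, 57.8]), 86.8)]
```

Request:
move_arm:
  moves:
    - {"turn": [0, 0, 0], "translation": [8, 0, 0], "hand": 0}
    - {"turn": [0, 0, 0], "translation": [8, 0, 0], "hand": 0}
    - {"turn": [0, 0, 0], "translation": [8, 0, 0], "hand": 0}
    - {"turn": [0, 0, 0], "translation": [8, 0, 0], "hand": 0}
    - {"turn": [0, 0, 0], "translation": [8, 0, 0], "hand": 0}
    - {"turn": [0, 0, 0], "translation": [10, 0, 0], "hand": 0}
    - {"turn": [0, 0, 0], "translation": [12, 0, 0], "hand": 0}
    - {"turn": [0, 0, 0], "translation": [12, 0, 0], "hand": 0}
    - {"turn": [0, 0, 0], "translation": [12, 0, 0], "hand": 0}
    - {"turn": [0, 0, 0], "translation": [12, 0, 0], "hand": 0}

```text
time_s: 9.1
eef_pos: [489.7, 161.6, 63.3]
ee_rot: [-0.0, 0.73, 0.683, -0.0]
force: [1.0, -0.5, 0.6]
grip_width: -0.001
grip_force: 0.0
```

Request:
move_arm:
  moves:
    - {"turn": [0, 0, 0], "translation": [9, 0, 0], "hand": 0}
    - {"turn": [0, 0, 0], "translation": [0, 0, 0], "hand": 0}
    - {"turn": [0, 0, 0], "translation": [0, 0, 0], "hand": 0}
    - {"turn": [0, 0, 0], "translation": [0, 0, -35], "hand": 0}
    - {"turn": [0, 0, 0], "translation": [0, 0, -35], "hand": 0}
    - {"turn": [0, 0, 0], "translation": [-20, 30, 0], "hand": 0}
    - {"turn": [0, 0, 0], "translation": [-20, 30, 0], "hand": 0}
    - {"turn": [0, 0, 0], "translation": [-20, 30, 0], "hand": 0}
    - {"turn": [0, 0, 0], "translation": [-20, 30, 0], "hand": 0}
    - {"turn": [0, 0, 0], "translation": [-20, 30, 0], "hand": 0}

```text
time_s: 9.93
eef_pos: [634.4, 57.4, 133.3]
ee_rot: [-0.0, 0.731, 0.683, -0.0]
force: [-0.2, -0.5, -0.0]
grip_width: -0.0
grip_force: 0.0
```

```bash
python3 -c "
from h import *
where()
for n,r in(('top',(80,480)),('scene',(130,430))):
    c=capture(n)
    print([b for b in blobs(c,(20,120,60),(35,255,255),15,30) if b[1][1]>-150])
    cv2.imwrite('pics/'+n+'5.png',cv2.resize(c['image'][100:300,r[0]:r[1]],None,fx=2,fy=2))"
```

```text
t 9.93 x',y',z [ 65.9  68.1 133.3] toolx 86.14 tz [-0. -0. -1.] F [-0.2 -0.5 -0. ] w -0.0
[((289, 143, 16, 34), array([663.1, -21.8]), array([59.8, 16.1]), 14.0)]
[((266, 245, 29, 28), array([635.6, -12.4]), array([60.3, 18.6]), 14.7)]
```

View pics/scene5.png

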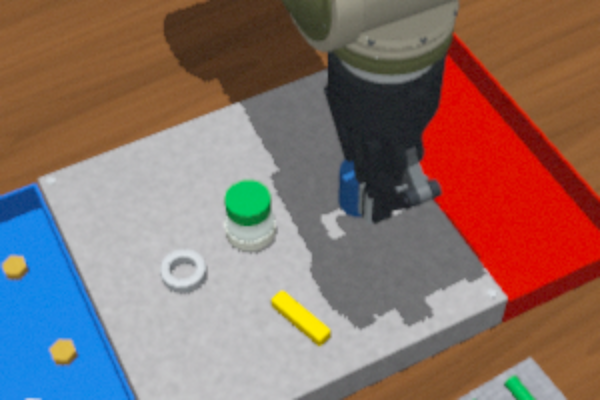

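The arm hides the fallen pads, but the jar, ring and tin are where they were. Pad C is at crop pixel (300,317). I'll sweep it next.

Request:
move_arm:
  moves:
    - {"turn": [0, 0, 0], "translation": [-29, 6, 0], "hand": 0}
    - {"turn": [0, 0, 0], "translation": [-29, 6, 0], "hand": 0}
    - {"turn": [0, 0, 0], "translation": [-29, 6, 0], "hand": 0}
    - {"turn": [0, 0, 0], "translation": [-30, 6, 0], "hand": 0}
    - {"turn": [0, 0, 0], "translation": [0, 0, 0], "hand": 0}
    - {"turn": [0, 0, 0], "translation": [0, 0, 30], "hand": 0}
    - {"turn": [0, 0, 0], "translation": [0, 0, 20], "hand": 0}
    - {"turn": [0, 0, 0], "translation": [0, 0, 0], "hand": 0}

```text
time_s: 10.7
eef_pos: [647.0, -58.4, 78.9]
ee_rot: [-0.003, 0.73, 0.683, -0.002]
force: [-1.0, 0.6, -1.1]
grip_width: -0.002
grip_force: 0.0
```

```bash
python3 -c "
from h import *
where()"
```

```text
t 10.7 x',y',z [ 86.4 -46.6  78.9] toolx 86.16 tz [-0.008  0.002 -1.   ] F [-1.   0.6 -1.1] w -0.0
```

Request:
move_arm:
  moves:
    - {"turn": [0, 0, 0], "translation": [0, 0, 12], "hand": 0}
    - {"turn": [0, 0, 0], "translation": [0, 0, 7], "hand": 0}
    - {"turn": [0, 0, 0], "translation": [0, 0, 0], "hand": 0}

```text
time_s: 10.95
eef_pos: [649.1, -58.6, 63.5]
ee_rot: [-0.001, 0.73, 0.683, -0.0]
force: [-0.2, -0.0, -0.2]
grip_width: -0.001
grip_force: 0.0
```

```bash
python3 -c "
from h import *
where()"
```

```text
t 10.95 x',y',z [ 88.5 -46.7  63.5] toolx 86.2 tz [-0.001  0.    -1.   ] F [-0.2 -0.  -0.2] w -0.0
```

Height is right. Sweeping pad C.

Request:
move_arm:
  moves:
    - {"turn": [0, 0, 0], "translation": [8, 0, 0], "hand": 0}
    - {"turn": [0, 0, 0], "translation": [8, 0, 0], "hand": 0}
    - {"turn": [0, 0, 0], "translation": [8, 0, 0], "hand": 0}
    - {"turn": [0, 0, 0], "translation": [8, 0, 0], "hand": 0}
    - {"turn": [0, 0, 0], "translation": [8, 0, 0], "hand": 0}
    - {"turn": [0, 0, 0], "translation": [8, 0, 0], "hand": 0}
    - {"turn": [0, 0, 0], "translation": [8, 0, 0], "hand": 0}
    - {"turn": [0, 0, 0], "translation": [8, 0, 0], "hand": 0}
    - {"turn": [0, 0, 0], "translation": [8, 0, 0], "hand": 0}
    - {"turn": [0, 0, 0], "translation": [8, 0, 0], "hand": 0}

```text
time_s: 11.78
eef_pos: [654.9, 21.7, 64.3]
ee_rot: [0.0, 0.73, 0.683, -0.0]
force: [0.1, -0.4, -0.4]
grip_width: -0.002
grip_force: 0.1
```

```bash
python3 -c "
from h import *
where()
for n,r in(('top',(80,480)),('scene',(130,430))):
    c=capture(n)
    print([b for b in blobs(c,(20,120,60),(35,255,255),52,30) if b[1][1]>-150])
    cv2.imwrite('pics/'+n+'6.png',cv2.resize(c['image'][100:300,r[0]:r[1]],None,fx=2,fy=2))"
```

```text
t 11.78 x',y',z [88.8 33.9 64.3] toolx 86.19 tz [-0. -0. -1.] F [ 0.1 -0.4 -0.4] w -0.0
[]
[((314, 249, 14, 11), array([681.2,  38.2]), array([17.3, 19.5]), 83.0)]
```

View pics/scene6.png

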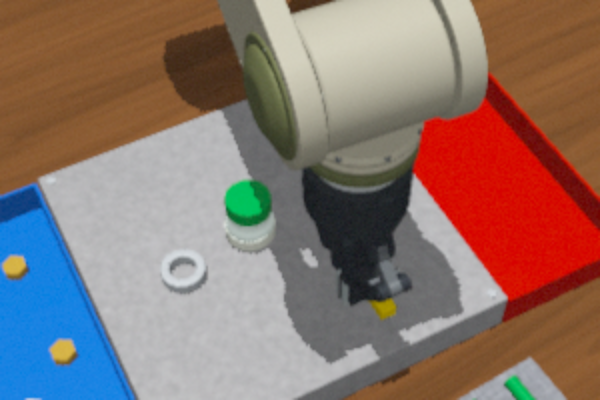

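The end of pad C shows at crop pixel (384,308), just ahead of the fingers and roughly centred on them. I'll continue over the edge.

Request:
move_arm:
  moves:
    - {"turn": [0, 0, 0], "translation": [8, 0, 0], "hand": 0}
    - {"turn": [0, 0, 0], "translation": [8, 0, 0], "hand": 0}
    - {"turn": [0, 0, 0], "translation": [8, 0, 0], "hand": 0}
    - {"turn": [0, 0, 0], "translation": [8, 0, 0], "hand": 0}
    - {"turn": [0, 0, 0], "translation": [8, 0, 0], "hand": 0}
    - {"turn": [0, 0, 0], "translation": [8, 0, 0], "hand": 0}
    - {"turn": [0, 0, 0], "translation": [8, 0, 0], "hand": 0}
    - {"turn": [0, 0, 0], "translation": [8, 0, 0], "hand": 0}
    - {"turn": [0, 0, 0], "translation": [8, 0, 0], "hand": 0}
    - {"turn": [0, 0, 0], "translation": [8, 0, 0], "hand": 0}

```text
time_s: 12.72
eef_pos: [660.2, 101.6, 64.3]
ee_rot: [0.0, 0.73, 0.683, -0.0]
force: [-0.1, -0.7, -0.1]
grip_width: -0.0
grip_force: 0.1
```

Request:
move_arm:
  moves:
    - {"turn": [0, 0, 0], "translation": [10, 0, 0], "hand": 0}
    - {"turn": [0, 0, 0], "translation": [12, 0, 0], "hand": 0}
    - {"turn": [0, 0, 0], "translation": [12, 0, 0], "hand": 0}
    - {"turn": [0, 0, 0], "translation": [12, 0, 0], "hand": 0}
    - {"turn": [0, 0, 0], "translation": [12, 0, 0], "hand": 0}
    - {"turn": [0, 0, 0], "translation": [0, 0, 0], "hand": 0}
    - {"turn": [0, 0, 0], "translation": [0, 0, 0], "hand": 0}
    - {"turn": [0, 0, 0], "translation": [0, 0, -35], "hand": 0}
    - {"turn": [0, 0, 0], "translation": [0, 0, -35], "hand": 0}
    - {"turn": [0, 0, 0], "translation": [0, 0, -35], "hand": 0}

```text
time_s: 13.55
eef_pos: [663.8, 157.8, 170.4]
ee_rot: [-0.0, 0.731, 0.683, -0.0]
force: [0.5, 0.8, 0.7]
grip_width: 0.001
grip_force: 0.0
```

Request:
move_arm:
  moves:
    - {"turn": [0, 0, 0], "translation": [0, -36, -10], "hand": 0}
    - {"turn": [0, 0, 0], "translation": [0, -36, -10], "hand": 0}
    - {"turn": [0, 0, 0], "translation": [0, -36, -10], "hand": 0}
    - {"turn": [0, 0, 0], "translation": [0, -36, -10], "hand": 0}
    - {"turn": [0, 0, 0], "translation": [20, -34, 0], "hand": 0}
    - {"turn": [0, 0, 0], "translation": [30, -28, 0], "hand": 0}
    - {"turn": [0, 0, 0], "translation": [30, -28, 0], "hand": 0}
    - {"turn": [0, 0, 0], "translation": [30, -28, 0], "hand": 0}
    - {"turn": [0, 0, 0], "translation": [30, -28, 0], "hand": 0}
    - {"turn": [0, 0, 0], "translation": [30, -28, 0], "hand": 0}

```text
time_s: 14.38
eef_pos: [356.8, 350.1, 209.6]
ee_rot: [0.0, 0.731, 0.683, 0.0]
force: [0.9, -0.0, -0.1]
grip_width: -0.004
grip_force: 0.0
```

```bash
python3 -c "
from h import *
where()
for n,r in(('top',(80,480)),('scene',(130,480))):
    c=capture(n)
    print([b for b in blobs(c,(20,120,60),(35,255,255),15,30) if b[1][1]>-150])
    cv2.imwrite('pics/'+n+'7.png',cv2.resize(c['image'][100:310,r[0]:r[1]],None,fx=2,fy=2))"
```

```text
t 14.38 x',y',z [-231.1  341.1  209.6] toolx 86.12 tz [ 0.001  0.    -1.   ] F [ 0.9 -0.  -0.1] w -0.0
[((171, 240, 17, 36), array([487.6, 170.7]), array([23.2, 59.2]), 88.5), ((181, 139, 12, 31), array([667.1, 169.7]), array([14.6, 55.2]), 84.6)]
[((368, 213, 23, 28), array([669.5, 166.4]), array([18.2, 58.6]), 84.8), ((526, 197, 15, 14), array([771.1, 427. ]), array([32.4, 21.6]), 89.1), ((310, 147, 23, 24), array([485.5, 172.8]), array([17.6, 67.6]), 86.8)]
```

View pics/top7.png

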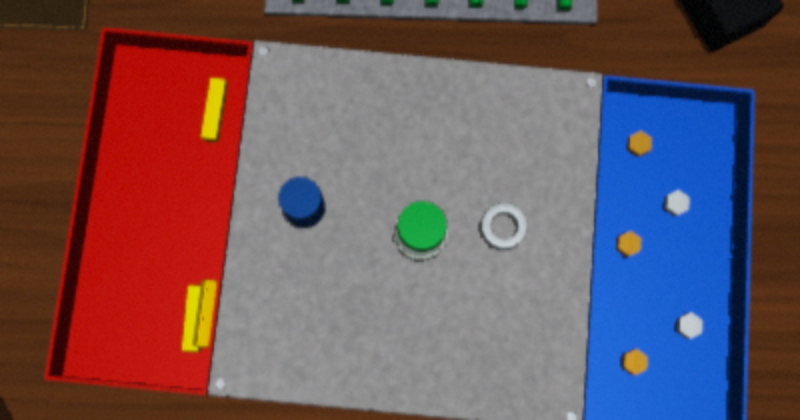

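All three pads are in the red tray: one at (213,108), and two side by side at (191,318) and (206,313). The jar, tin and ring haven't moved. The inner one of the pair looks tilted, so I'll check heights from the depth map.

```bash
python3 -c "
from h import *
bx=np.array([.9977,-.0685,0]); by=np.array([.0685,.9977,0])
for n in('top','scene'):
    c=capture(n); f=210/np.tan(np.radians(c['vertical_fov'])/2); R=np.array(c['R']);t=np.array(c['t'])
    m=cv2.inRange(cv2.cvtColor(c['image'],cv2.COLOR_BGR2HSV),(20,120,60),(35,255,255))
    v,u=np.nonzero(m); Z=c['z_map'][v,u]; P=np.stack([(u-c['cx'])/f*Z,(v-c['cy'])/f*Z,Z],1); W=(P-t)@R-[564,-6,0]
    B=np.stack([W@bx,W@by,W[:,2]],1); B=B[(B[:,1]>130)&(B[:,1]<290)&(Z>0)]
    for side in(-1,1):
        Q=B[B[:,0]*side>0]
        h=np.floor(Q[:,1]/3)*3
        print(n,side,[(k,int((h==k).sum()),*np.round(np.percentile(Q[h==k,2],[10,50,90]))) for k in np.unique(h)], np.round([Q[:,0].min(),Q[:,0].max()]))
"
```

```text
top -1 [(np.float64(156.0), 18, np.float64(24.0), np.float64(25.0), np.float64(27.0)), (np.float64(159.0), 67, np.float64(24.0), np.float64(25.0), np.float64(28.0)), (np.float64(162.0), 64, np.float64(25.0), np.float64(27.0), np.float64(30.0)), (np.float64(165.0), 56, np.float64(27.0), np.float64(28.0), np.float64(29.0)), (np.float64(168.0), 40, np.float64(14.0), np.float64(23.0), np.float64(26.0)), (np.float64(171.0), 34, np.float64(15.0), np.float64(18.0), np.float64(21.0)), (np.float64(174.0), 59, np.float64(13.0), np.float64(14.0), np.float64(17.0)), (np.float64(177.0), 60, np.float64(13.0), np.float64(15.0), np.float64(17.0)), (np.float64(180.0), 49, np.float64(13.0), np.float64(15.0), np.float64(16.0)), (np.float64(183.0), 3, np.float64(11.0), np.float64(13.0), np.float64(14.0))] [-118.  -59.]
top 1 [(np.float64(174.0), 25, np.float64(10.0), np.float64(13.0), np.float64(16.0)), (np.float64(177.0), 61, np.float64(12.0), np.float64(15.0), np.float64(17.0)), (np.float64(180.0), 51, np.float64(13.0), np.float64(15.0), np.float64(17.0)), (np.float64(183.0), 56, np.float64(13.0), np.
[... 882 characters left out ...]
 np.float64(15.0), np.float64(16.0)), (np.float64(180.0), 21, np.float64(10.0), np.float64(14.0), np.float64(16.0)), (np.float64(183.0), 2, np.float64(12.0), np.float64(13.0), np.float64(13.0))] [-118.  -55.]
scene 1 [(np.float64(174.0), 84, np.float64(6.0), np.float64(11.0), np.float64(15.0)), (np.float64(177.0), 60, np.float64(7.0), np.float64(14.0), np.float64(16.0)), (np.float64(180.0), 54, np.float64(13.0), np.float64(15.0), np.float64(17.0)), (np.float64(183.0), 43, np.float64(13.0), np.float64(15.0), np.float64(16.0)), (np.float64(186.0), 41, np.float64(13.0), np.float64(15.0), np.float64(16.0)), (np.float64(189.0), 2, np.float64(11.0), np.float64(12.0), np.float64(12.0))] [ 63. 119.]
```

View pics/scene7.png

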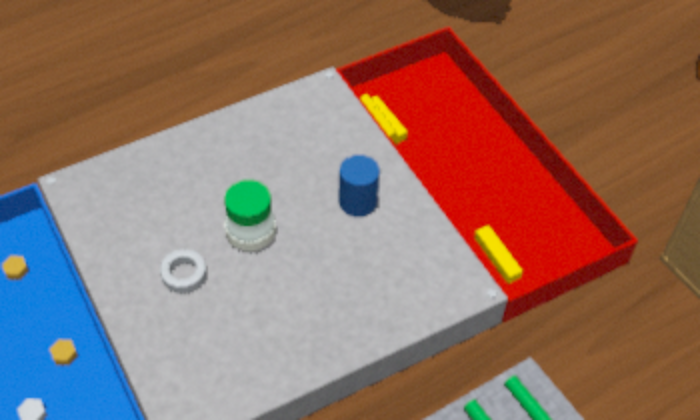

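The tilted pad leans against the tray's inner wall. Its top is at z ≈ 25–28 mm, below the 34 mm rim, and its y is inside the wall. The other two lie flat, with tops at 15 mm. The bystanders are untouched and the arm is clear, so I'm handing in.

```bash
python3 -c "
from rig import finish_job
print(finish_job())"
```

```text
the job is handed in; nothing more can be done
None
```

I swept all three pads into the red tray, left the jar, ring and tin where they stood, and handed the job in at about 14.5 s; `finish_job()` gave no verdict, and one pad rests tilted against the tray's inner wall, but below the rim.

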